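# Hold the spool pen gate open

### The arm

A 6-joint arm with a two-finger parallel gripper is mounted at the origin on the work surface. World frame = base frame: x ahead of the robot, y to its left, z up, the work surface at z = 0. Lengths are in mm, angles in rad, forces in N, time in s.
With the tool pointing down it reaches from about 300 to 775 mm from the base axis. Payload 14.6 kg.
Tool frame: the origin (TCP) lies between the finger pads; the fingertips stand 25 mm ahead of it and the grasp point (between the pads) lies 6 mm ahead of it; z points along the fingers, y is the line along which they close (so a half turn about z gives the same grasp; the last joint's range is limited). The gripper opens to 94 mm and grips with 3 to 60 N. Pads are 16 mm wide; open, the fingers measure 119 mm over their backs; the gripper's body (75 mm by 177 mm) begins 78 mm behind the grasp point.
Start: joints at [-0.067, 0.3, 1.521, -0, 1.321, -0.067], TCP at [549.99, -0.002, 230.446] pointing down, gripper open.
Joint ranges: [-3.03, 3.03], [-0.79, 2.21], [0.23, 2.52], [-1.04, 4.18], [0, 3.07], [-2.55, 2.55]. Speed limits (rad/s): [2.22, 2.22, 2.57, 3.14, 3.14, 3.14].

### API

Orientations are given as [roll, pitch, yaw] about the fixed x, y, z axes, in that order (R = Rz(yaw) Ry(pitch) Rx(roll)).
In Python, from cell import manip gives the robot as it stands. The module is installed in compiled form; this text tells all that it offers.
- The arm moves only by the tool step_arm, never from a script. Its argument "series" is one flat list of numbers, 5 for each row, row after row: the shift along the world's x, y, z in mm, then the turn about the world's z in rad, then the closure, from 0 (fully open) to 1 (shut). In form: [dx, dy, dz, spin, jaw, dx, dy, dz, spin, jaw, ...]. A call has 1 to 20 rows; each row shifts and turns the commanded pose from where the row before left it; what a row does not reach is not made up. A row lasts 1/8 s, in which the tool goes at most 62.5 mm and 10.7 degrees, less where a joint would pass 70% of its speed; a pose out of reach is approached as far as the arm can. A call is refused whole if a number of a shift passes 62.5 or a number of a turn 0.188, either way. A call with a gripper value outside its range is refused whole. The fingers move at their own pace and stop on an object; "squeeze" is the grip in N (left out, the last holds). Time passes only in rows, so rows that do not move let the fingers close. It gives the time, the measured TCP pose, the force, the opening and the grip force at its end, in the units of the state.
- manip.read_state(): the state, without advancing time (a new reading comes with each control period).
- manip.camera(name): name is "scene" or "side" or "wrist"; returns (picture, depth): 384x512x3 uint8, blue, green, red; 384x512 float32, mm along the optical axis (not along the pixel's ray), 0 where there is no reading.
- manip.camera_info(name): a dict with "fovy" (degrees; the focal length in pixels is half the picture's height over the tangent of half this angle, whatever the lens; pixels are square), "cx", "cy" (the principal point, pixels), "eye" and "orientation" of the camera in the world. Camera axes: x right, y down, z forward; pixel columns grow to the right and rows downward; lengths in mm; the calibration is good to about 2 mm. A picture is of the moment at which its call begins: read the wrist's pose just before it. camera_info takes no time and is no camera call; for the wrist camera it gives the pose at the moment of the call.
- manip.sign_off(): hands the job in; it is judged then, once.
The state is a dict: "clock": time; "joints": joint angles; "qd": joint speeds; "effort": joint torques, N m; "eef_pos": TCP position; "eef_rot": TCP orientation; "wrist_force": force on the tool from outside, world axes, zero at the start; "moment": the same for the moment, N m; "finger_gap": finger opening in mm; "finger_force": force on a finger pad.
Only numpy, scipy, OpenCV 4.12 (cv2) and the standard library are available. Lean on these libraries where they do the work, as an engineer would, in place of code of your own. Each camera call takes 0.05 s, during which the arm holds its last target. There are 200 camera calls.

### The job

A workmate is about to draw the spools out of the steel pen on the lapping bench. Squeeze the pen's rear catch shut first, then its front catch, then swing the gate out (the upright black post is its handle) past its stiff detent until it stands nearly a quarter turn open, and finish while still holding it there, because it springs back when let go. Leave the three loose parts lying around the pen where they are.

Things in the scene. Friction and masses are not known exactly. Their poses are not given: they have to be found in the camera images.
- pen: fixed spool pen: open-topped metal box, walls 100 mm high, x -70 to +100 mm, y -100 to +100 mm about its origin on the bench top. Its -x points out of the gated front (roughly to the robot), +y to the gate's hinge side; yaw varies. Both catches sit on top near the -y end of the front; ears and grip post stand upright, tops 155 mm above the bench, clear air above
- rear_fixed_ear: fixed ear of the rear catch, steel, 8 mm (pen x) by 16 mm (pen y), 54 mm tall. Origin: centre of its foot, at (56, -62, 100) mm in the pen's frame
- front_fixed_ear: fixed ear of the front catch, steel, 14 mm (pen x) by 8 mm (pen y), 54 mm tall. Origin: centre of its foot, at (-45, -79, 100) mm in the pen's frame
- rear_moving_ear: the rear catch's moving ear, steel, 8 mm (pen x) by 16 mm (pen y), 54 mm tall. Origin: centre of its foot, at (22, -62, 101) mm in the pen's frame before squeezing, centre to centre 34 mm from its fixed ear. The low tongue on this ear reaches forward between the two ears of the front catch and blocks that catch until the rear catch has been squeezed
- rear_travel (a joint): travel of the rear catch's moving ear towards its fixed ear (pen +x), in m: 0 to 0.002 at the start, 0.016 squeezed right up to its stop (then 18 mm centre to centre, 26 mm over the outer faces). It moves against about 6 N of friction and stays where it is left
- front_moving_ear: the front catch's moving ear, steel, 14 mm (pen x) by 8 mm (pen y), 54 mm tall. Origin: centre of its foot, at (-45, -45, 101) mm in the pen's frame before squeezing, centre to centre 34 mm from its fixed ear. A hook on it holds the gate shut until this catch has been squeezed
- front_travel (a joint): travel of the front catch's moving ear towards its fixed ear (pen -y), in m: 0 at the start, 0.014 squeezed right up to its stop (then 20 mm centre to centre, 28 mm over the outer faces). About 6 N of friction; it stays where it is left
- gate_post (a point): point on the axis of the gate's black grip post, 135 mm above the bench, at (-90, -10, 135) mm in the pen's frame when the gate is shut. The post is upright and round, 14 mm in diameter, so it can turn between the fingers; it rises from a bracket at 94 mm to 155 mm above the bench
- gate: the barred gate with its post: 150 mm long, its top 94 mm above the bench, with a lug near its free end up to 112 mm. Origin: on the hinge axis at the bench top
- gate_hinge (a point): point on the gate's vertical hinge axis, 135 mm above the bench, at (-60, 80, 135) mm in the pen's frame; the post circles it at 95 mm
- gate_angle (a joint): opening angle of the gate, rad: 0 shut, 1.57 its stop; it opens outward, to the pen's -x, turning clockwise seen from above. A spring pulls it shut (about 1.3 N at the post when shut, 4 N wide open). A sprung roller detent adds about 5 N at the post, between 0.25 and 0.6 rad; let go beyond it, the gate falls back to about 0.9 rad
- spool_handle: loose black bakelite spool handle, 40 mm across, 76 mm tall, standing on the bench in front of the pen; leave alone. Origin: centre of its underside
- end_plug: loose orange nylon end plug, 38 mm across, 32 mm tall, on the bench left of the pen; leave alone. Origin: centre of its underside
- ball_cage: loose steel check ball cage, 32 mm across, 35 mm tall, on the bench right of the pen; leave alone. Origin: centre of its underside

How it is judged (in metres and radians):
On the way, in this order (a step that is already met when the one before it is completed fails the run):
1. the rear catch is squeezed shut between the fingers (12 mm or more of its 16 mm) (value of joint rear_travel above 0.012 m and contact force between the fingers and rear_fixed_ear above 1 N and contact force between the fingers and rear_moving_ear above 1 N), for 0.1 s.
2. then the front catch is squeezed shut between the fingers (11 mm or more of its 14 mm) (value of joint front_travel above 0.011 m and contact force between the fingers and front_fixed_ear above 1 N and contact force between the fingers and front_moving_ear above 1 N), for 0.1 s.
3. then the fingers swing the gate past its detent (beyond 1.0 rad) (value of joint gate_angle above 1 rad and contact force between the fingers and gate above 0.5 N), for 0.1 s.
At the end, for the whole second after the job is handed in: The fingers still hold the gate (at least 1 N) at rest and open beyond 1.2 rad (about 70 degrees), both catches are still squeezed (12 mm and 11 mm or more), and the three loose parts are within 30 mm of where they began (value of joint gate_angle above 1.2 rad and velocity of joint gate_angle between -0.1 and 0.1 rad/s and contact force between the fingers and gate above 1 N and value of joint rear_travel above 0.012 m and value of joint front_travel above 0.011 m and distance of each of spool_handle, end_plug, ball_cage from where it was at the start of the episode below 0.03 m); the arm keeps its last pose, push and grip.
It fails at once if the spool handle is moved by more than 30 mm or knocked over (distance of spool_handle from where it was at the start of the episode above 0.03 m or angle between spool_handle's own z axis and vertical above 0.5 rad).
It fails at once if the end plug is moved by more than 30 mm or knocked over (distance of end_plug from where it was at the start of the episode above 0.03 m or angle between end_plug's own z axis and vertical above 0.5 rad).
It fails at once if the ball cage is moved by more than 30 mm or knocked over (distance of ball_cage from where it was at the start of the episode above 0.03 m or angle between ball_cage's own z axis and vertical above 0.5 rad).
It also fails if it takes over 45 s, if anything falls off the work surface, if the arm or the gripper's body presses on something with over 40 N, if the wrist force passes 120 N, or if a joint passes its speed limit or range.

## Working session

There is one attempt and no reset: what is moved stays moved. The work goes in short steps, Python scripts to look and compute and a tool call to move; the robot and the scene stay as the last step left them, time stands still between calls to the robot, and variables do not carry over. Pictures are saved under pics/ and viewed, at most 10 in all, crops included, and the job is handed in when it is done.

Besides the shell and the picture viewer there is one more tool, called after "Request:" as name(argument=value, ...) on one line, values as JSON. step_arm: Moves the arm, as the interface text tells. Its arguments: {"type":"object","properties":{"series":{"type":"array"},"squeeze":{"type":"number"}},"required":["series"]}

```bash
mkdir -p pics; cat > h.py <<'E'
import numpy as np, cv2
from cell import manip
def cloud(name):
    ci=manip.camera_info(name); im,d=manip.camera(name)
    f=192/np.tan(np.radians(ci['fovy'])/2)
    v,u=np.mgrid[:384,:512]
    P=np.stack([(u-ci['cx'])/f*d,(v-ci['cy'])/f*d,d],-1)
    o=np.array(ci['orientation'])
    if o.shape!=(3,3):
        from scipy.spatial.transform import Rotation as R
        o=R.from_euler('xyz',o).as_matrix() if o.size==3 else R.from_quat(o).as_matrix()
    W=P@o.T+np.array(ci['eye']); W[d==0]=np.nan
    return im,d,W
E
python3 - <<'E'
from h import *
print(manip.read_state())
for n in('scene','side','wrist'):
    print(n,manip.camera_info(n))
    im,d,W=cloud(n); np.savez('/tmp/%s.npz'%n,im=im,W=W)
    cv2.imwrite(f'pics/{n}0.png',im)
s=cv2.imread('pics/scene0.png');w=cv2.imread('pics/wrist0.png')
cv2.imwrite('pics/both0.png',np.vstack([s,w])[:, :])
E
```

```text
{'clock': 0.0, 'joints': array([-6.66386846e-02,  3.00479964e-01,  1.52155715e+00, -1.21669806e-05,
        1.32070959e+00, -6.66111997e-02]), 'qd': array([ 1.01516071e-03, -1.17209392e-03, -5.41463380e-05, -5.74372398e-04,
       -1.12418699e-03, -4.50275149e-04]), 'effort': array([-1.53750298e-03, -5.31805658e+01, -3.52735734e+01,  7.07558286e-02,
        2.43994006e-02, -4.79655944e-05]), 'eef_pos': array([ 5.49772754e+02, -1.19462402e-02,  2.29891580e+02]), 'eef_rot': array([-3.14044038e+00, -6.50568982e-05,  1.57077182e+00]), 'wrist_force': array([-0.14661492,  0.57314685, -1.42785153]), 'moment': array([-0.01261868, -0.0040716 ,  0.02183585]), 'finger_force': 0.0, 'finger_gap': 94.43672643578452}
scene {'fovy': 43.99633729980864, 'cx': 257.6304869674959, 'cy': 198.97919707584037, 'eye': array([1317.16440337,    1.63373079,  708.11384868]), 'orientation': array([-2.24882547, -0.02089093,  1.55901341])}
side {'fovy': 51.71673487818249, 'cx': 256.4519169805853, 'cy': 185.80690890032776, 'eye': array([ 353.43186077, -685.59928228,  537.31148182]), 'orientation': array([-2.06671168,  0.02315424, -0.29070944])}
wrist {'fovy': 61.3291793902807, 'cx': 253.36354617069614, 'cy': 186.0882817298131, 'eye': array([550.14070545,  84.90937724, 384.52747985]), 'orientation': array([ 2.85197574e+00,  1.25350422e-04, -1.60933925e-03])}
```

View pics/wrist0.png

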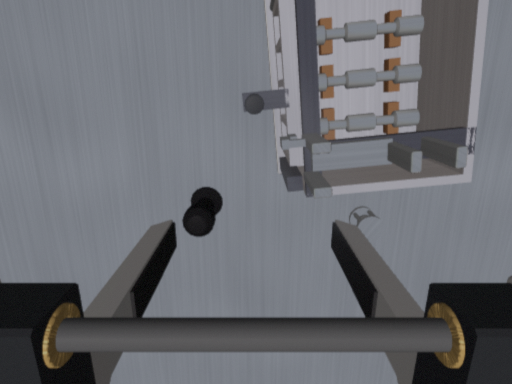

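View pics/side0.png

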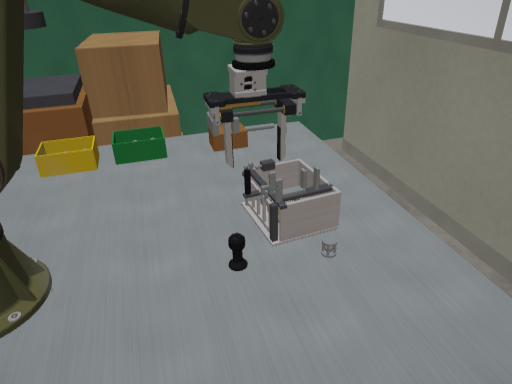

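View pics/scene0.png

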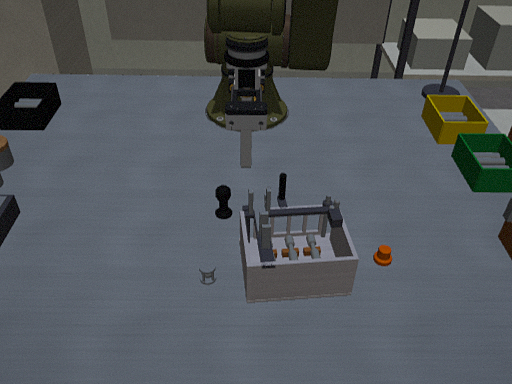

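```bash
python3 - <<'E'
import numpy as np
for n in('scene','side','wrist'):
    W=np.load(f'/tmp/{n}.npz')['W'].reshape(-1,3); W=W[~np.isnan(W[:,0])]
    W=W[(W[:,0]>300)&(W[:,0]<900)&(abs(W[:,1])<400)]
    for a,b in((-5,5),(92,106),(146,165)):
        S=W[(W[:,2]>a)&(W[:,2]<b)]
        print(n,a,b,len(S),S.min(0).round(),S.max(0).round(),np.median(S,0).round(1)) if len(S) else print(n,a,0)
E
```

```text
scene -5 5 73967 [ 300. -400.   -5.] [900. 400.   5.] [ 7.334e+02 -5.180e+01  3.000e-01]
scene 92 106 2314 [545. -12.  92.] [748. 200. 106.] [682.9  76.9  99.6]
scene 146 165 223 [543.   5. 146.] [706.  77. 158.] [664.3  36.  153.1]
side -5 5 57811 [ 300. -400.   -4.] [900. 400.   5.] [ 5.707e+02 -1.876e+02 -1.000e-01]
side 92 106 1415 [539. -12.  92.] [747. 204. 106.] [651.5  33.   99.2]
side 146 165 162 [543.   5. 146.] [704.  81. 156.] [601.4  37.5 152.1]
wrist -5 5 101850 [ 300. -342.   -3.] [897. 177.   5.] [ 5.041e+02 -3.490e+01  5.000e-01]
wrist 92 106 10075 [540. -11.  92.] [749. 154. 106.] [632.9  72.1 100.1]
wrist 146 165 1548 [544.   7. 146.] [706.  82. 157.] [605.5  40.4 154.5]
```

```bash
cat >> h.py <<'E'
EARS=np.array([[56,-62],[-45,-79],[22,-62],[-45,-45],[-90,-10]],float)
def tops(W,lo=147,hi=160,eps=9,mn=15):
    W=W.reshape(-1,3);S=W[(W[:,2]>lo)&(W[:,2]<hi)&(W[:,0]>480)&(W[:,0]<780)&(W[:,1]>-80)&(W[:,1]<250)]
    from scipy.cluster.hierarchy import fcluster,linkage
    if len(S)>3000:S=S[::len(S)//3000+1]
    l=fcluster(linkage(S[:,:2],'single'),eps/2,'distance')
    return [(len(C),((C.min(0)+C.max(0))/2).round(1),np.ptp(C,0).round(1)) for k in set(l) for C in [S[l==k]] if len(C)>=mn]
E
python3 - <<'E'
from h import *
for n in('wrist','scene','side'):
    W=np.load(f'/tmp/{n}.npz')['W']; print(n)
    for t in tops(W):print(*t)
W=np.load('/tmp/wrist.npz')['W'].reshape(-1,3)
S=W[(W[:,2]>96)&(W[:,2]<103)&(W[:,0]>500)].astype(np.float32)
print(cv2.minAreaRect(np.ascontiguousarray(S[:,:2])))
# loose parts
W=np.concatenate([np.load(f'/tmp/{n}.npz')['W'].reshape(-1,3) for n in('scene','side')])
S=W[(W[:,2]>12)&(W[:,2]<80)&(W[:,0]>380)&(W[:,0]<800)&(W[:,1]>-150)&(W[:,1]<330)][::2]
from scipy.cluster.hierarchy import fcluster,linkage
l=fcluster(linkage(S[:,:2],'single'),7,'distance')
for k in set(l):
    C=S[l==k]
    if len(C)>20: print(len(C),C.min(0).round(),C.max(0).round())
E
```

```text
wrist
343 [667.6  34.6 152.2] [10.  16.1 10.3]
357 [700.6  37.7 151.7] [10.3 16.1  9.3]
316 [550.2  75.3 152.3] [13.1 13.4 10.1]
235 [601.5  11.1 151.6] [13.5  8.7  8.8]
253 [598.2  44.7 152. ] [13.7  8.7  9.9]
scene
58 [668.2  31.5 152.1] [11.8 16.1 10. ]
49 [700.3  35.1 151.4] [10.8 14.2  8.2]
38 [550.6  71.  152.6] [15.8 11.8 10.1]
31 [600.3  41.5 152.4] [13.3  7.8  9.3]
31 [602.7   8.1 151.5] [14.1  5.8  8.7]
side
26 [699.2  35.  151.7] [ 8.8 15.9  7.9]
29 [666.   33.3 152.1] [ 8.6 17.8  8.5]
29 [548.5  73.6 151.7] [11.9 11.8  8.9]
30 [597.3  43.2 151.7] [13.   9.5  7.7]
30 [600.7  10.2 151.2] [13.9  9.8  7.5]
((642.7042846679688, 76.0638656616211), (199.07395935058594, 165.04588317871094), 5.584859371185303)
355 [474. -67.  12.] [509. -36.  78.]
100 [619. 264.  12.] [648. 295.  35.]
221 [670. -89.  12.] [703. -56.  39.]
146 [598. 117.  13.] [666. 152.  42.]
157 [602.  72.  12.] [673. 107.  41.]
481 [565.  15.  13.] [589. 169.  79.]
2773 [579. -13.  12.] [749. 201.  80.]
```

```bash
cat >> h.py <<'E'
def fit(w,p=EARS):
    w=np.array(w);c=w.mean(0);q=p.mean(0);a=w-c;b=p-q
    th=np.arctan2((b[:,0]*a[:,1]-b[:,1]*a[:,0]).sum(),(a*b).sum())
    R=np.array([[np.cos(th),-np.sin(th)],[np.sin(th),np.cos(th)]])
    return th,R,c-R@q,w-(p@R.T+c-R@q)
E
python3 - <<'E'
from h import *
m={'wrist':[[700.6,37.7],[601.5,11.1],[667.6,34.6],[598.2,44.7],[550.2,75.3]],
'side':[[699.2,35],[600.7,10.2],[666,33.3],[597.3,43.2],[548.5,73.6]],
'scene':[[700.3,35.1],[602.7,8.1],[668.2,31.5],[600.3,41.5],[550.6,71]]}
for n in m:
    th,R,t,r=fit(m[n]);print(n,th,t,r.round(1).tolist())
    for k,p in dict(rear=(46,-62),front=(-45,-68),post=(-90,-10)).items():print(k,(R@p+t).round(1))
E
```

```text
wrist 0.09773614595090474 [638.88748361  94.02439   ] [[-0.1, -0.1], [-0.3, 0.1], [0.8, 0.1], [-0.3, -0.1], [-0.1, 0.0]]
rear [690.7  36.8]
front [600.7  22. ]
post [550.3  75.3]
side 0.09424609865393199 [637.79356469  92.35078099] [[-0.2, -0.9], [0.3, 0.7], [0.5, 0.6], [0.1, -0.1], [-0.6, -0.3]]
rear [689.4  35. ]
front [599.4  20.4]
post [549.1  73.9]
scene 0.1064787222686646 [639.22053868  90.91582683] [[-1.2, -0.1], [-0.2, 0.5], [0.5, -0.1], [1.0, 0.1], [-0.2, -0.4]]
rear [691.5  34.2]
front [601.7  18.5]
post [550.8  71.4]
```

Request:
step_arm(series=[35, 9, 0, 0.025, 0, 35, 9, 0, 0.024, 0, 35, 9, 0, 0.024, 0, 35.3, 9, 0, 0.024, 0, 0, 0, 0, 0, 0, 0, 0, 0, 0, 0], squeeze=25)

```text
clock: 0.9
eef_pos: [689.8, 35.9, 230.0]
eef_rot: [-3.141, -0.0, 1.668]
wrist_force: [0.4, -0.3, 0.1]
finger_gap: 93.9
finger_force: 0.0
```

```bash
python3 - <<'E'
from h import *
s=manip.read_state();print(s['eef_pos'],s['eef_rot'],s['wrist_force'])
im,d,W=cloud('wrist');cv2.imwrite('pics/w1.png',im)
for t in tops(W):print(*t)
E
```

```text
[689.83251944  35.88553664 229.98603695] [-3.14063705e+00 -4.95064479e-05  1.66755974e+00] [ 0.35311435 -0.26911577  0.0627745 ]
222 [700.6  38.5 151.6] [ 8.4 15.5  8.9]
251 [668.2  35.  152.1] [ 8.8 15.8 10. ]
388 [550.8  75.6 152.4] [14.3 13.3 10.3]
269 [598.8  45.2 152.1] [14.2  9.   9.7]
240 [602.1  11.6 151.4] [14.2  8.6  8.6]
```

Request:
step_arm(series=[0.5, 0.4, -30, 0, 0, 0, 0, -30, 0, 0, 0, 0, -25, 0, 0, 0, 0, 0, 0, 0, 0, 0, 0, 0, 0])

```text
clock: 1.58
eef_pos: [691.0, 36.3, 147.3]
eef_rot: [3.14, 0.0, 1.668]
wrist_force: [0.4, -0.8, -0.5]
finger_gap: 94.1
finger_force: 0.0
```

Request:
step_arm(series=[0, 0, 0, 0, 1, 0, 0, 0, 0, 1, 0, 0, 0, 0, 1, 0, 0, 0, 0, 1, 0, 0, 0, 0, 1, 0, 0, 0, 0, 1, 0, 0, 0, 0, 1, 0, 0, 0, 0, 1, 0, 0, 0, 0, 1, 0, 0, 0, 0, 1])

```text
clock: 2.82
eef_pos: [691.5, 36.5, 145.4]
eef_rot: [3.14, 0.0, 1.668]
wrist_force: [9.2, 1.0, -2.6]
finger_gap: 25.7
finger_force: 25.0
```

Request:
step_arm(series=[0, 0, 0, 0, 0, 0, 0, 0, 0, 0, 0, 0, 0, 0, 0, 0, 0, 0, 0, 0, 0, 0, 0, 0, 0, 0, 0, 30, 0, 0, 0, 0, 30, 0, 0, 0, 0, 0, 0, 0])

```text
clock: 3.82
eef_pos: [691.5, 36.4, 208.0]
eef_rot: [3.137, 0.0, 1.668]
wrist_force: [-0.0, 0.2, -0.6]
finger_gap: 93.6
finger_force: 0.0
```

Request:
step_arm(series=[-10, -1.6, 0, -0.157, 0, -10, -1.6, 0, -0.157, 0, -10, -1.6, 0, -0.157, 0, -10, -1.6, 0, -0.157, 0, -10, -1.6, 0, -0.157, 0, -10, -1.6, 0, -0.157, 0, -10, -1.6, 0, -0.157, 0, -10, -1.6, 0, -0.157, 0, -10, -1.7, 0, -0.157, 0, 0, 0, 0, -0.158, 0, 0, 0, 0, 0, 0, 0, 0, 0, 0, 0])

```text
clock: 5.32
eef_pos: [600.7, 21.9, 204.8]
eef_rot: [-3.141, 0.001, 0.1]
wrist_force: [0.2, -0.1, 0.8]
finger_gap: 94.3
finger_force: 0.0
```

```bash
python3 - <<'E'
from h import *
s=manip.read_state();print(s['clock'],s['eef_pos'],s['eef_rot'],s['joints'])
im,d,W=cloud('wrist');cv2.imwrite('pics/w2.png',im)
for n in('wrist','side','scene'):
    W=cloud(n)[2]
    for t in tops(W):print(n,*t)
E
```

```text
5.325 [600.67628126  21.92956215 204.81595572] [-3.14145242e+00  7.95171658e-04  1.00363567e-01] [-2.44529695e-02  4.34495755e-01  1.39858759e+00  4.15579980e-05
  1.30931575e+00  1.44596909e+00]
wrist 354 [682.7  36.2 155.2] [ 8.9 15.7  4.7]
wrist 391 [700.5  38.  151.8] [ 9.  16.   9.5]
wrist 348 [550.7  75.1 152.1] [13.9 13.4  9.7]
wrist 262 [599.   44.9 151.9] [13.5  8.6  9.7]
wrist 251 [601.9  11.3 151.9] [14.4  8.3  9.2]
side 26 [698.5  35.6 151.2] [ 7.  15.1  7.8]
side 29 [681.2  34.  151.6] [ 8.8 15.4  9. ]
side 31 [548.7  73.6 151.7] [12.8 10.1  8.7]
side 31 [599.7   9.8 151. ] [12.9 10.2  7.9]
side 32 [597.1  43.9 151.2] [14.1 11.7  8.2]
scene 52 [701.6  35.1 151.6] [11.6 14.1  8.6]
scene 54 [682.8  32.9 152.6] [ 9.7 16.  10. ]
scene 28 [602.2   8.1 151.4] [14.5  5.8  8.1]
scene 33 [599.2  41.6 152.2] [14.9  7.7  9.5]
```

View pics/w2.png

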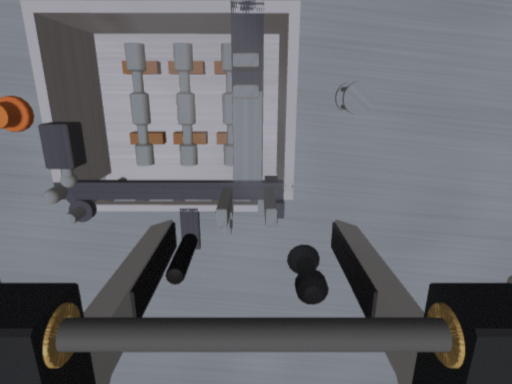

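Request:
step_arm(series=[0, 0, -30, 0, 0, 0, 0, -30, 0, 0, 0, 0, 0, 0, 0, 0, 0, 0, 0, 1, 0, 0, 0, 0, 1, 0, 0, 0, 0, 1, 0, 0, 0, 0, 1, 0, 0, 0, 0, 1, 0, 0, 0, 0, 1, 0, 0, 0, 0, 1, 0, 0, 0, 0, 1, 0, 0, 0, 0, 1, 0, 0, 0, 0, 1])

```text
clock: 7.15
eef_pos: [601.1, 19.8, 145.6]
eef_rot: [3.139, -0.0, 0.096]
wrist_force: [1.5, -14.1, 0.5]
finger_gap: 27.8
finger_force: 25.0
```

Request:
step_arm(series=[0, 0, 0, 0, 0, 0, 0, 0, 0, 0, 0, 0, 0, 0, 0, 0, 0, 0, 0, 0, 0, 0, 0, 0, 0, 0, 0, 30, 0, 0, 0, 0, 30, 0, 0, 0, 0, 0, 0, 0, -6.3, 6.7, 0, 0.156, 0, -6.3, 6.7, 0, 0.156, 0, -6.3, 6.7, 0, 0.156, 0, -6.3, 6.7, 0, 0.156, 0, -6.2, 6.7, 0, 0.156, 0, -6.2, 6.6, 0, 0.156, 0, -6.2, 6.6, 0, 0.156, 0, -6.2, 6.6, 0, 0.156, 0, 0, 0, 0, 0, 0, 0, 0, 0, 0, 0])

```text
clock: 9.4
eef_pos: [550.8, 75.0, 204.9]
eef_rot: [-3.141, 0.0, 1.341]
wrist_force: [-0.2, -0.2, 0.3]
finger_gap: 93.5
finger_force: 0.0
```

```bash
python3 - <<'E'
from h import *
s=manip.read_state();print(s['clock'],s['eef_pos'],s['eef_rot'],s['joints'],s['finger_gap'])
for n in('wrist','side'):
    W=cloud(n)[2]
    for t in tops(W):print(n,*t)
t=0.0977;R=np.array([[np.cos(t),-np.sin(t)],[np.sin(t),np.cos(t)]])
p0=None
for th in np.arange(0,1.46,.1):
    v=np.array([-30*np.cos(th)-90*np.sin(th),30*np.sin(th)-90*np.cos(th)])
    p=R@(v+[-60,80])+[639.2,94.3]
    print(round(th,2),p.round(1),None if p0 is None else (p-p0).round(1)); p0=p
E
```

```text
9.4 [550.82989745  74.99884786 204.947667  ] [-3.14105628e+00  2.26739793e-04  1.34130586e+00] [ 6.94645653e-02  3.34836770e-01  1.53581617e+00 -6.14405922e-05
  1.27151907e+00  2.98973229e-01] 93.54325850813936
wrist 404 [700.2  37.9 151.5] [ 9.4 16.9  8.9]
wrist 396 [682.1  36.1 151.9] [ 9.2 17.1  9.8]
wrist 362 [550.3  75.4 152.2] [13.9 13.4 10. ]
wrist 194 [597.4  31.3 152.2] [ 9.4  8.8 10.1]
wrist 235 [600.6  10.9 151.4] [12.3  9.5  8.6]
side 27 [698.7  36.3 151.2] [ 8.1 16.2  7.9]
side 31 [680.8  34.3 152. ] [ 9.1 16.5  8.9]
side 29 [548.2  73.4 152.4] [12.1 13.   9. ]
side 33 [597.8  29.9 151.7] [13.5  9.8  9. ]
side 31 [600.1   9.4 151.3] [13.9  9.6  8.2]
0.0 [550.6  75.6] None
0.1 [541.5  78.1] [-9.1  2.6]
0.2 [532.6  81.6] [-8.8  3.5]
0.3 [524.2  85.9] [-8.4  4.3]
0.4 [516.2  91.1] [-8.   5.1]
0.5 [508.8  97. ] [-7.4  5.9]
0.6 [502.1 103.6] [-6.8  6.6]
0.7 [496.  110.9] [-6.1  7.3]
0.8 [490.6 118.7] [-5.3  7.8]
0.9 [486.1 127.1] [-4.5  8.3]
1.0 [482.5 135.8] [-3.7  8.7]
1.1 [479.7 144.9] [-2.8  9.1]
1.2 [477.8 154.2] [-1.9  9.3]
1.3 [476.9 163.6] [-0.9  9.4]
1.4 [476.9 173.1] [0.  9.5]
```

Request:
step_arm(series=[0, 0.3, -30, 0, 0, 0, 0, -30, 0, 0, 0, 0, 0, 0, 0, 0, 0, 0, 0, 1, 0, 0, 0, 0, 1, 0, 0, 0, 0, 1, 0, 0, 0, 0, 1, 0, 0, 0, 0, 1, 0, 0, 0, 0, 1, 0, 0, 0, 0, 1, 0, 0, 0, 0, 1, 0, 0, 0, 0, 1, 0, 0, 0, 0, 1], squeeze=30)

```text
clock: 11.12
eef_pos: [550.6, 75.5, 145.4]
eef_rot: [-3.141, 0.0, 1.345]
wrist_force: [-2.5, 0.9, 1.2]
finger_gap: 13.7
finger_force: 30.0
```

Request:
step_arm(series=[-9.1, 2.6, 0, -0.1, 1, -8.8, 3.5, 0, -0.1, 1, -8.4, 4.3, 0, -0.1, 1, -8, 5.1, 0, -0.1, 1, -7.4, 5.9, 0, -0.1, 1, -6.8, 6.6, 0, -0.1, 1, 0, 0, 0, 0, 1])

```text
clock: 12.0
eef_pos: [502.1, 103.5, 145.4]
eef_rot: [3.142, 0.0, 0.745]
wrist_force: [-0.9, -3.3, -0.6]
finger_gap: 13.4
finger_force: 30.0
```

Request:
step_arm(series=[-6.1, 7.3, 0, -0.1, 1, -5.3, 7.8, 0, -0.1, 1, -4.5, 8.3, 0, -0.1, 1, -3.7, 8.7, 0, -0.1, 1, -2.8, 9.1, 0, -0.1, 1, -1.9, 9.3, 0, -0.1, 1, -0.9, 9.4, 0, -0.1, 1, 0, 9.5, 0, -0.1, 1, 0, 0, 0, 0, 1, 0, 0, 0, 0, 1, 0, 0, 0, 0, 1, 0, 0, 0, 0, 1])

```text
clock: 13.5
eef_pos: [477.7, 172.3, 145.4]
eef_rot: [3.141, -0.001, -0.053]
wrist_force: [2.7, -4.5, -2.4]
finger_gap: 13.1
finger_force: 30.0
```

```bash
python3 - <<'E'
from h import *
s=manip.read_state();print(s['clock'],s['eef_pos'],s['qd'].round(3),s['finger_gap'],s['wrist_force'])
im,d,W=cloud('side');cv2.imwrite('pics/s3.png',im)
for t in tops(W):print(*t)
E
```

```text
13.5 [477.72095899 172.26923702 145.42661109] [-0.002 -0.001 -0.    -0.    -0.    -0.001] 13.071133929113513 [ 2.67076633 -4.47913822 -2.42966621]
26 [698.8  35.7 150.9] [ 8.7 14.9  7.5]
29 [681.5  32.4 152.2] [ 8.4 17.6  7.9]
32 [600.1  10.2 151.3] [13.9  8.6  8.4]
33 [597.6  30.3 151.6] [12.7 11.6  8.9]
```

View pics/s3.png

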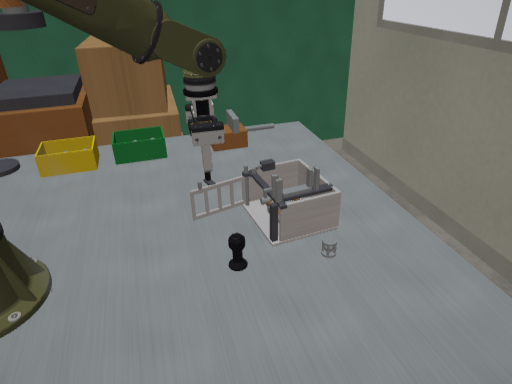

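```bash
python3 - <<'E'
from h import *
for n in('scene','wrist','scene'):
    W=cloud(n)[2].reshape(-1,3); s=manip.read_state();print(s['finger_gap'],s['wrist_force'].round(1),s['eef_pos'].round(1))
    S=W[(W[:,2]>60)&(W[:,2]<93)&(W[:,0]>440)&(W[:,0]<570)&(W[:,1]>100)&(W[:,1]<220)]
    if len(S)>5:print(n,len(S),S.min(0),S.max(0),np.polyfit(S[:,0],S[:,1],1))
E
```

```text
13.636692582548843 [ 3.2 -5.2 -1.2] [477.7 172.3 145.4]
scene 189 [442.49500446 126.91035754  60.08189888] [568.25107304 181.32564035  92.99090035] [ 0.19537594 49.64644772]
13.155051702236998 [ 3.4 -6.  -2.8] [477.7 172.3 145.4]
wrist 166 [456.38182687 137.64657647  61.30622048] [558.15938402 184.86161285  92.99587604] [-1.19032743e-01  2.22449694e+02]
13.481082356089013 [ 3.2 -5.4 -2.5] [477.7 172.3 145.4]
scene 194 [443.36312436 126.92409491  60.20530903] [567.77434069 181.48874548  92.98639122] [ 0.2049673  44.57710487]
```

```bash
python3 -c "
from cell import manip
print(manip.sign_off())"
```

```text
the job is handed in; nothing more can be done
None
```

I squeezed the rear catch shut, then the front, swung the gate past its detent to about 1.4 rad, and handed the job in still holding it there, with the three loose parts never touched; sign-off returned no verdict.

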